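# Index the wheel-drilling table to its next notch

### The job

Index the wheel-drilling table by one notch, counter-clockwise seen from above: with the fingertips press the black plunger button all the way down, and keep it down while you push the table round towards the next notch, a sixth of a turn on. Then let the plunger spring fully back up in that next notch so that the table is locked there; do not turn the table backwards or carry on past that notch, and leave everything else on the bench where it is: nothing is to be picked up.

Things in the scene. Friction and masses are not known exactly. Their poses are not given: they have to be found in the camera images.
- dial: fixed round base of the rotary indexing fixture, grey metal, 270 mm across, 44 mm high; three clamp feet reach 160 mm from the axis. Origin on the turning axis at bench level; z up. Its rim is a fixed aluminium ring with six inward-open notches 12 mm wide, one every 60 degrees, the first on its x axis
- drill_bush (a point): lower end of the fixed drill guide's brass bush, 82 mm above the bench, over the wheel 26 mm from the axis, at 210 degrees counter-clockwise of the base's x axis. It hangs from an arm 22 mm wide, 100 to 112 mm high, that runs straight outward to a post 120 mm high, 152 mm from the axis
- turntable (a joint): table angle, rad, growing counter-clockwise seen from above: 0 at the start (pin in the notch on the base's x axis), 1.047 in the next notch. A steel disc 168 mm across, top face at 45 mm, with a black-tyred wheel (90 mm across, top at 67 mm, hub nut to 76 mm) bolted on. Turns easily (1 to 2 N at the button), does not coast; locked unless the plunger is pressed
- plunger (a joint): plunger travel, m: 0 fully up, 0.011 down on its stop; the spring resists with 3 N (top) to 5.5 N (bottom). Beyond 0.009 the pin is clear and the table can turn. Let go between notches it stays at about 0.009, the pin rubbing under the ring; within about 3 mm (0.03 rad) of a notch the round-ended pin slips in, centres the table and the plunger springs up
- plunger_top (a point): centre of the flat top of the plunger's button, a black disc 38 mm across, 8 mm thick, carried on the turntable 72 mm from the axis; top 80 mm above the bench when up, 69 mm when down. It goes round with the table: it lies at the table's angle from the base's x axis (frame: x outward, y counter-clockwise, z up)
- lug (a point): top middle of the driving lug, an upright aluminium plate on the turntable 25 degrees counter-clockwise of the button, also 72 mm from the axis: 8 mm thick, 24 mm wide radially, top 100 mm above the bench. Its near face is about 27 mm from the button's centre. A finger holding the button down may push against it or just drag the button by friction
- pin_tip (a point): top of the brass locking pin, 10 mm thick and round-ended, carried by the plunger 100 mm from the turning axis, outward of the button; it stands flush in a notch of the ring when the plunger is up and drops with the plunger
- next_notch (a point): middle of the notch to go to, 60 degrees counter-clockwise of the start notch, 100 mm from the turning axis at the top face of the fixed ring, 44 mm above the bench; it does not move
- hex_key: loose L-shaped dark hex key lying beside the fixture, legs 75 and 24 mm, 8 mm thick; origin at the bench under the long leg
- spacer: loose brass stepped spacer standing beside the fixture, 24 mm across, 30 mm high; origin under its middle
- threadlock: loose small white bottle standing beside the fixture, 28 mm across, 70 mm high; origin under its middle
- standoff: loose square aluminium bar lying beside the fixture, 70 x 14 x 14 mm; origin under its middle
- spare_wheel: loose spare wheel lying flat, 90 mm across, 22 mm thick; origin under its middle
- battery: loose blue battery pack, 135 x 44 x 42 mm; origin under its middle
- servo: loose black servo standing up, 54 x 20 x 44 mm; origin under its middle
- meter: loose white meter box with a small dark window, 45 x 75 x 26 mm; origin under its middle

How it is judged:
On the way, in this order (a step that is already met when the one before it is completed fails the run):
1. the fingers press the plunger down while the table is still in its first notch (value of joint plunger above 0.008 m and contact force between the fingers and plunger above 1 N and value of joint turntable between -0.12 and 0.12 rad), for 0.05 s.
2. with the plunger held down by the fingers, the table is turned counter-clockwise off the first notch (value of joint plunger above 0.006 m and contact force between the fingers and plunger above 0.5 N and value of joint turntable above 0.35 rad), for 0.05 s.
At the end, for the whole second after the job is handed in: the table stands at the next notch, 60 degrees on (within 2 degrees), at rest, with the plunger fully up (within 1.5 mm) and its pin in that notch; no loose thing lies more than 20 mm from where it started (value of joint turntable between 1.0122 and 1.0822 rad and value of joint plunger below 0.0015 m and distance between pin_tip and next_notch below 0.006 m and velocity of joint turntable between -0.05 and 0.05 rad/s and distance of each of hex_key, spacer, threadlock, standoff, spare_wheel, battery, servo, meter from where it was at the start of the episode below 0.02 m); the robot touches nothing.
It fails at once if the table is turned more than about 15 degrees past the next notch (value of joint turntable above 1.3072 rad).
It fails at once if the table is turned backwards by more than about 15 degrees (value of joint turntable below -0.26 rad).
It fails at once if a loose thing on the bench is picked up, knocked over or shifted by more than 30 mm (distance of any of hex_key, spacer, threadlock, standoff, spare_wheel, battery, servo, meter from where it was at the start of the episode above 0.03 m or height (world z) of any of hex_key, spacer, threadlock, standoff, spare_wheel, battery, servo, meter above 0.015 m or angle between any of spacer, threadlock, servo's own z axis and vertical above 0.6 rad).
It also fails if it takes over 35 s, if anything falls off the work surface, if the arm or the gripper's body presses on something with over 40 N, if the wrist force passes 120 N, or if a joint passes its speed limit or range.

### The arm

A 7-joint arm with a two-finger parallel gripper is mounted at the origin on the work surface. World frame = base frame: x ahead of the robot, y to its left, z up, the work surface at z = 0. Lengths are in m, angles in rad, forces in N, time in s.
With the tool pointing down it reaches from about 0.425 to 0.95 m from the base axis. Payload 4.7 kg.
Tool frame: the origin (TCP) lies midway between the tips of the shut fingers; the grasp point (between the pads) lies 19 mm behind it; z points along the fingers, y is the direction in which the jaws open and shut (so a half turn about z gives the same grasp; the last joint's range is limited). The gripper opens to 85 mm and grips with 20 to 120 N. Pads are 22 mm wide; open, the fingers measure 114 mm over their backs; the gripper's body (76 mm by 85 mm) begins 54 mm behind the grasp point. The pads swing forward as they close: fully open they stand 13 mm farther back than shut.
Start: joints at [1.226, 0.469, -0.049, 1.532, 0.024, 1.141, -0.082], TCP at [0.21, -0.642, 0.231] pointing down, gripper open.
Joint ranges: [-2.59, 2.59], [-0.33, 1.99], [-1.39, 1.29], [0.1, 2.45], [-1.04, 4.18], [0.21, 1.99], [-2.66, 2.66]. Speed limits (rad/s): [2.57, 2.57, 3.14, 3.14, 3.14, 3.14, 3.14].

### API

Orientations are given as a rotation vector (axis times angle).
In Python, from plant import manip gives the robot as it stands.
- The arm moves only by the tool send_rows, never from a script. Its argument "steps" is a list of rows, each an object with "claw": the finger opening in m, from 0 to 0.0854; "dp": the shift along the tool's x, y, z in m, a list of three; "angular": the turn, a rotation vector about the tool's x, y, z in rad, a list of three. In form: [{"claw": claw, "dp": [tx, ty, tz], "angular": [rx, ry, rz]}, ...]. A call has 1 to 10 rows; each row is the pose to reach, as a shift and turn from the pose measured when the call began, along the tool's axes at that moment; what a row does not reach only later rows make up. A row lasts 1/12 s, in which the tool goes at most 41.7 mm and 7.16 degrees, less where a joint would pass 70% of its speed; a pose out of reach is approached as far as the arm can. A call with a gripper value outside its range is refused whole. The fingers move at their own pace and stop on an object; "newtons" is the grip in N (left out, the last holds). Time passes only in rows, so rows that repeat a pose let the fingers close. It gives the time, the measured TCP pose, the force and the opening at its end, in the units of the state.
- manip.sense(): the state, without advancing time (a new reading comes with each control period).
- manip.snapshot(name): name is "side" or "top" or "wrist"; returns (picture, depth): 420x560x3 uint8, red, green, blue; 420x560 float32, m along the optical axis (not along the pixel's ray), 0 where there is no reading.
- manip.get_calibration(name): a dict with "fx", "fy", "cx", "cy" (pixels), "world_from_camera" (4x4, takes a point from camera to world coordinates); the wrist camera has in their place "tool_from_camera" (4x4, takes a point from camera to tool coordinates, whose origin is the TCP and whose axes are the flange's). Camera axes: x right, y down, z forward; pixel columns grow to the right and rows downward; lengths in m; the calibration is good to about 2 mm. The wrist camera is an equidistant fisheye: a pixel r from the principal point sees the ray r / f radians off the axis. A picture is of the moment at which its call begins: read the wrist's pose just before it. get_calibration takes no time and is no camera call.
- manip.sign_off(): hands the job in, once; it reports no verdict.
The state is a dict: "time_s": time; "joints": joint angles; "joint_vel": joint speeds; "effort": joint torques, N m; "eef_pos": TCP position; "tool_rot": TCP orientation; "wrist_force": force on the tool from outside, world axes, zero at the start; "ft_torque": the same for the moment, N m; "gripper_width": finger opening in m.
Only numpy, scipy, OpenCV 4.12 (cv2) and the standard library are available. Lean on these libraries where they do the work, as an engineer would, in place of code of your own. Each camera call takes 0.05 s, during which the arm holds its last target.

## Working session

There is one attempt and no reset: what is moved stays moved. The work goes in short steps, Python scripts to look and compute and a tool call to move; the robot and the scene stay as the last step left them, time stands still between calls to the robot, and variables do not carry over. Pictures are saved under pics/ and viewed, and the job is handed in when it is done.

Besides the shell and the picture viewer there is one more tool, called by a JSON object that holds its "api" and its "payload". send_rows: Moves the arm, as the interface text tells. Its arguments: {"type":"object","properties":{"steps":{"type":"array","items":{"type":"object","properties":{"claw":{"type":"number"},"dp":{"type":"array","items":{"type":"number"}},"angular":{"type":"array","items":{"type":"number"}}}}},"newtons":{"type":"number"}},"required":["steps"]}

```bash
ls; mkdir -p pics; cat > h.py <<'E'
import numpy as np, cv2
from plant import manip
from scipy.spatial.transform import Rotation as R
np.set_printoptions(precision=4,suppress=True)
def snap(n,f):
    p,d=manip.snapshot(n); cv2.imwrite('pics/'+f+'.png',cv2.cvtColor(p,cv2.COLOR_RGB2BGR)); np.savez('pics/'+f+'.npz',p=p,d=d); return p,d
def ray(n,u,v,z):
    c=manip.get_calibration(n); T=np.array(c['world_from_camera'])
    r=T[:3,:3]@np.array([(u-c['cx'])/c['fx'],(v-c['cy'])/c['fy'],1]); o=T[:3,3]
    return o+r*(z-o[2])/r[2]
def proj(n,P):
    c=manip.get_calibration(n); T=np.linalg.inv(np.array(c['world_from_camera']))
    q=T[:3,:3]@np.array(P)+T[:3,3]
    return q[0]/q[2]*c['fx']+c['cx'],q[1]/q[2]*c['fy']+c['cy']
E
python3 - <<'E'
from h import *
print(manip.sense())
snap('top','t0');snap('side','s0')
for n in('top','side','wrist'):print(n,manip.get_calibration(n))
E
```

```text
pics
{'time_s': 0.0, 'joints': array([ 1.2261,  0.4694, -0.0486,  1.5337,  0.0241,  1.141 , -0.0823]), 'joint_vel': array([ 0.0005,  0.0004, -0.0002,  0.0014,  0.0034, -0.0003, -0.0002]), 'effort': array([ -0.0004, -51.0299,  -0.0463, -23.7712,   0.0108,   0.0076,
        -0.    ]), 'eef_pos': array([ 0.2095, -0.6411,  0.2303]), 'tool_rot': array([-3.1006, -0.4937,  0.0006]), 'wrist_force': array([-0.1341, -0.1901,  0.209 ]), 'ft_torque': array([-0.0442,  0.0531, -0.0362]), 'gripper_width': 0.08558462485271293}
top {'fx': 432.980109532912, 'fy': 432.980109532912, 'cx': 281.5572994058679, 'cy': 205.34806071108355, 'world_from_camera': array([[ 0.0283, -0.9851,  0.1695,  0.3792],
       [-0.9996, -0.0279,  0.0049,  0.0084],
       [-0.0001, -0.1696, -0.9855,  1.2237],
       [ 0.    ,  0.    ,  0.    ,  1.    ]])}
side {'fx': 516.5556024611753, 'fy': 516.5556024611753, 'cx': 279.9299010251629, 'cy': 209.7428393090021, 'world_from_camera': array([[-0.8019, -0.2863,  0.5245, -0.1817],
       [-0.5975,  0.3824, -0.7048,  1.0277],
       [ 0.0012, -0.8785, -0.4777,  0.8137],
       [ 0.    ,  0.    ,  0.    ,  1.    ]])}
wrist {'fx': 325.19226210127806, 'fy': 325.19226210127806, 'cx': 288.8183082119436, 'cy': 216.08591707849823, 'tool_from_camera': array([[ 0.0003, -0.9479, -0.3186,  0.0821],
       [ 1.    ,  0.0001,  0.0004,  0.0002],
       [-0.0003, -0.3186,  0.9479, -0.1428],
       [ 0.    ,  0.    ,  0.    ,  1.    ]])}
```

View pics/t0.png

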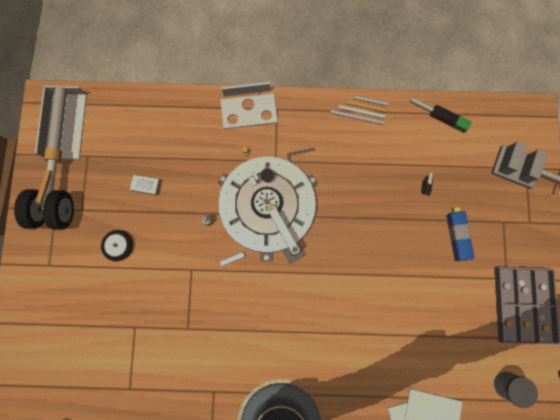

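View pics/s0.png

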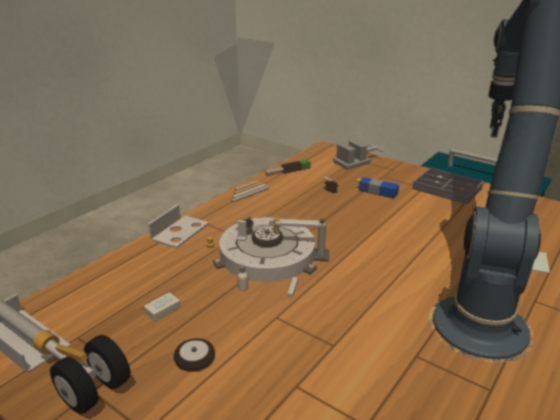

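```bash
python3 - <<'E'
from h import *
p=cv2.imread('pics/t0.png')
c=p[130:285,190:345]
cv2.imwrite('pics/t0z.png',cv2.resize(c,None,fx=5,fy=5,interpolation=cv2.INTER_CUBIC)[:, :800][:600*10])
p=cv2.imread('pics/t0.png');c=p[138:270,200:335]
cv2.imwrite('pics/t0z.png',cv2.resize(c,None,fx=4.5,fy=4.5,interpolation=cv2.INTER_CUBIC))
p=cv2.imread('pics/s0.png');c=p[190:310,190:340]
cv2.imwrite('pics/s0z.png',cv2.resize(c,None,fx=5,fy=5,interpolation=cv2.INTER_CUBIC))
for uv in((267,203),(267,175)): print(ray('top',*uv,0.05))
E
```

```text
[0.5866 0.0545 0.05  ]
[0.6657 0.0572 0.05  ]
```

View pics/t0z.png

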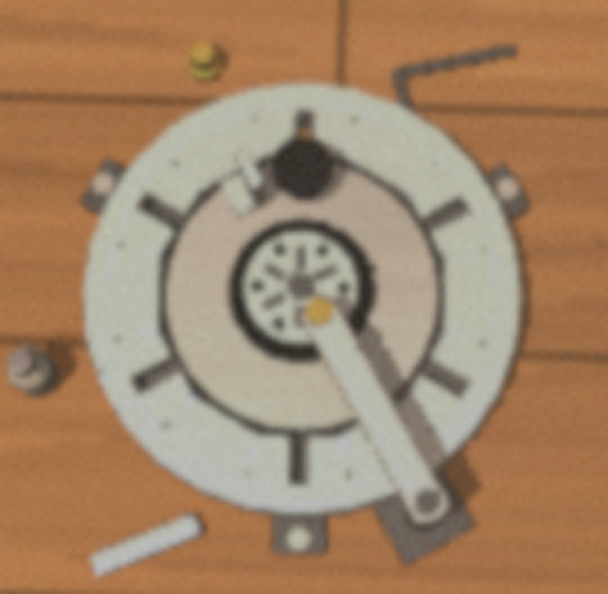

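View pics/s0z.png

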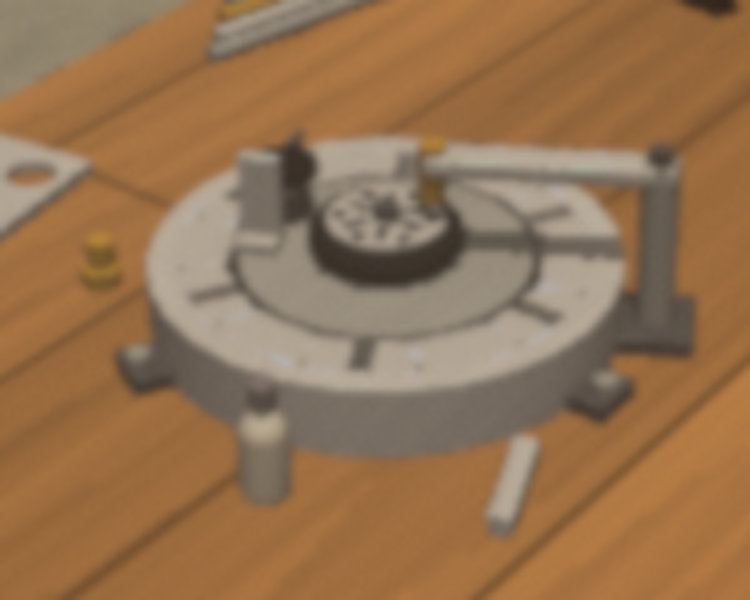

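```bash
python3 - <<'E'
from h import *
f=lambda x,y,z:ray('top',200+(x+.5)/4.5-.5,138+(y+.5)/4.5-.5,z)
p=cv2.imread('pics/t0.png')
hsv=cv2.cvtColor(p,cv2.COLOR_BGR2HSV)
m=((hsv[...,1]<70)&(hsv[...,2]>110)).astype(np.uint8)
m[:150]=0;m[262:]=0;m[:,:210]=0;m[:,325:]=0
cs,_=cv2.findContours(m,cv2.RETR_EXTERNAL,cv2.CHAIN_APPROX_NONE)
c=max(cs,key=cv2.contourArea);
w=np.array([ray('top',*q[0],.044)[:2] for q in cv2.convexHull(c)]);
def fit(w):
    A=np.c_[2*w,np.ones(len(w))];s=np.linalg.lstsq(A,(w**2).sum(1),rcond=None)[0];return s[:2],np.sqrt(s[2]+s[:2]@s[:2])
for i in range(4):
    ce,r=fit(w);e=np.hypot(*(w-ce).T)-r;w=w[abs(e)<max(.003,1.5*e.std())]
print('rim',ce,r,len(w))
N=[f(*q,.044)[:2] for q in((304,118),(158,208),(152,376),(298,462),(447,380),(447,212))]
N=np.array(N);print(N, (N[0]+N[3])/2,(N[1]+N[4])/2,(N[2]+N[5])/2)
for i in range(3):
  d=N[i]-N[i+3];print(np.degrees(np.arctan2(d[1],d[0]))-60*i,np.linalg.norm(d))
print('nut',f(303,287,.076),'btn',f(302,168,.080),'lug',f(239,175,.1),'bush',f(319,310,.112),'post',f(428,503,.12))
# button by dark mask + depth
z=np.load('pics/t0.npz');d=z['d']
cc=manip.get_calibration('top')
T=cc['world_from_camera']
v,u=np.mgrid[0:420,0:560]
P=np.stack([(u-cc['cx'])/cc['fx']*d,(v-cc['cy'])/cc['fy']*d,d],-1)@T[:3,:3].T+T[:3,3]
b=(P[...,2]>.07)&(P[...,2]<.092)&(abs(u-267)<12)&(abs(v-175)<9)&(hsv[...,2]<75)
print('btn depth',P[b].mean(0),P[b].std(0),b.sum(), (P[b].max(0)+P[b].min(0))/2, np.ptp(P[b],axis=0))
b=(P[...,2]>.093)&(abs(u-255)<12)&(abs(v-177)<9);print('lug',P[b].mean(0),b.sum(),np.ptp(P[b],axis=0))
E
```

```text
rim [0.5769 0.0426] 0.14376493468256127 14
[[ 0.6994  0.0581]
 [ 0.6393  0.1465]
 [ 0.5343  0.1453]
 [ 0.4843  0.0544]
 [ 0.537  -0.0348]
 [ 0.6419 -0.0325]] [0.5919 0.0562] [0.5882 0.0559] [0.5881 0.0564]
0.978497317506904 0.21507995484965542
0.5597097251318175 0.20821708755704746
1.1583466478146107 0.20781072538159578
nut [0.5864 0.0538 0.076 ] btn [0.6585 0.0567 0.08  ] lug [0.6483 0.093  0.1   ] bush [0.5666 0.0426 0.112 ] post [ 0.4565 -0.0228  0.12  ]
btn depth [0.6585 0.0561 0.0797] [0.0087 0.0087 0.0023] 126 [0.6582 0.0559 0.0802] [0.0345 0.033  0.0103]
lug [0.6422 0.0847 0.14  ] 28 [0.2839 0.0871 1.1276]
```

```bash
cat >> h.py <<'E'
def delta(P,yaw):
    """dp, angular for a target world TCP P and tool-x azimuth yaw (deg), tool straight down"""
    s=manip.sense();R0=R.from_rotvec(s['tool_rot'])
    c,n=np.cos(np.radians(yaw)),np.sin(np.radians(yaw))
    Rt=R.from_matrix(np.array([[c,n,0],[n,-c,0],[0,0,-1]]))
    return R0.inv().apply(np.array(P)-s['eef_pos']),(R0.inv()*Rt).as_rotvec()
def st():
    s=manip.sense();M=R.from_rotvec(s['tool_rot']).as_matrix()
    print('t',round(s['time_s'],2),'pos',s['eef_pos'],'yaw',np.degrees(np.arctan2(M[1,0],M[0,0])).round(2),'tilt',M[:2,2],'F',s['wrist_force'],'w',s['gripper_width'],'q',s['joints'])
E
python3 - <<'E'
from h import *
st()
print(delta((.53,-.35,.2),55))
E
```

```text
t 0.1 pos [ 0.2095 -0.6411  0.2304] yaw 18.1 tilt [-0.0006  0.0017] F [-0.1995  0.0217  1.0466] w 0.08552166014672197 q [ 1.2261  0.4694 -0.0486  1.5336  0.0241  1.141  -0.0823]
(array([ 0.3951, -0.1771,  0.0307]), array([-0.0017, -0.0005, -0.6441]))
```

{"api": "send_rows", "payload": {"steps": [{"claw": 0,"dp": [0.02,-0.009,0.001],"angular": [0,0,-0.04]},{"claw": 0,"dp": [0.053,-0.024,0.004],"angular": [0,0,-0.09]},{"claw": 0,"dp": [0.09,-0.04,0.007],"angular": [0,0,-0.15]},{"claw": 0,"dp": [0.127,-0.057,0.01],"angular": [0,0,-0.21]},{"claw": 0,"dp": [0.164,-0.073,0.013],"angular": [0,0,-0.27]},{"claw": 0,"dp": [0.2,-0.09,0.016],"angular": [0,0,-0.33]},{"claw": 0,"dp": [0.237,-0.106,0.019],"angular": [0,0,-0.39]},{"claw": 0,"dp": [0.274,-0.123,0.022],"angular": [0,0,-0.45]},{"claw": 0,"dp": [0.31,-0.139,0.025],"angular": [0,0,-0.51]},{"claw": 0,"dp": [0.34,-0.152,0.027],"angular": [0,0,-0.56]}], "newtons": 40}}

```text
time_s: 0.93
eef_pos: [0.4877, -0.387, 0.2031]
tool_rot: [-2.838, -1.34, -0.002]
wrist_force: [0.2, -0.1, -0.9]
gripper_width: -0.0003
```

```bash
python3 - <<'E'
from h import *
st()
print(delta((.657,.045,.15),90))
E
```

```text
t 0.93 pos [ 0.4877 -0.387   0.2031] yaw 50.57 tilt [-0.0005  0.0034] F [ 0.2429 -0.1077 -0.8829] w -0.0002761130356301434 q [ 0.8076  0.425  -0.2748  1.683   0.1261  1.0533 -0.1949]
(array([ 0.4411, -0.1435,  0.0545]), array([-0.0016, -0.0031, -0.6882]))
```

{"api": "send_rows", "payload": {"steps": [{"claw": 0,"dp": [0.036,-0.012,0.003],"angular": [0,0,-0.06]},{"claw": 0,"dp": [0.073,-0.024,0.006],"angular": [0,0,-0.12]},{"claw": 0,"dp": [0.11,-0.036,0.009],"angular": [0,0,-0.18]},{"claw": 0,"dp": [0.147,-0.048,0.012],"angular": [0,0,-0.24]},{"claw": 0,"dp": [0.184,-0.06,0.015],"angular": [0,0,-0.3]},{"claw": 0,"dp": [0.221,-0.072,0.018],"angular": [0,0,-0.36]},{"claw": 0,"dp": [0.258,-0.084,0.021],"angular": [0,0,-0.42]},{"claw": 0,"dp": [0.295,-0.096,0.024],"angular": [0,0,-0.48]},{"claw": 0,"dp": [0.331,-0.108,0.027],"angular": [0,0,-0.54]},{"claw": 0,"dp": [0.355,-0.116,0.029],"angular": [0,0,-0.58]}]}}

```text
time_s: 1.77
eef_pos: [0.6238, -0.0332, 0.1749]
tool_rot: [-2.326, -2.105, -0.005]
wrist_force: [-0.2, 0.4, 0.2]
gripper_width: 0.0003
```

```bash
python3 - <<'E'
from h import *
st()
p,d=snap('wrist','w1')
print(delta((.6585,.0565,.12),91))
E
```

```text
t 1.77 pos [ 0.6238 -0.0332  0.1749] yaw 84.28 tilt [-0.0006  0.0058] F [-0.1589  0.4238  0.1997] w 0.0002537172918687917 q [ 0.3422  0.4859 -0.4871  1.6979  0.2523  1.0215 -0.3294]
(array([0.0862, 0.0258, 0.0557]), array([ 0.0002, -0.0102, -0.1103]))
```

View pics/w1.png

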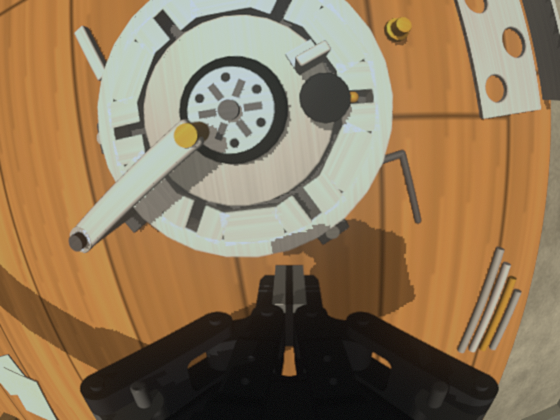

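```bash
cat >> h.py <<'E'
def wray(s,u,v,z):
    c=manip.get_calibration('wrist');T=np.array(c['tool_from_camera'])
    x,y=(u-c['cx'])/c['fx'],(v-c['cy'])/c['fy'];r=np.hypot(x,y)
    d=np.array([x/r*np.sin(r),y/r*np.sin(r),np.cos(r)]);R0=R.from_rotvec(s['tool_rot']).as_matrix()
    d=R0@T[:3,:3]@d;o=R0@T[:3,3]+s['eef_pos'];return o+d*(z-o[2])/d[2]
E
python3 - <<'E'
from h import *
s=manip.sense();st()
p=cv2.imread('pics/w1.png');g=p.max(2)
m=(g<60).astype(np.uint8);n,l,sx,ce=cv2.connectedComponentsWithStats(m)
i=l[98,325];print('blob',sx[i],ce[i])
for nme,u,v,z in(('btn',*ce[i],.08),('btn2',325,98,.08),('nut',230,109,.076),('lug',311,53,.1),('lugL',293,63,.1),('lugR',327,46,.1),('bush',186,134,.112)):print(nme,wray(s,u,v,z))
E
```

```text
t 1.82 pos [ 0.6248 -0.0276  0.1748] yaw 84.68 tilt [0.0006 0.0102] F [1.5711 4.7307 1.1067] w -0.0001895483156095435 q [ 0.3385  0.4876 -0.492   1.6968  0.2508  1.0201 -0.3295]
blob [     0      0    560    420 195597] [278.2735 182.1696]
btn [0.6199 0.0026 0.08  ]
btn2 [0.6595 0.062  0.08  ]
nut [0.5895 0.061  0.076 ]
lug [0.6508 0.0925 0.1   ]
lugL [0.6384 0.0865 0.1   ]
lugR [0.6618 0.0968 0.1   ]
bush [0.5649 0.0477 0.112 ]
```

```bash
python3 - <<'E'
from h import *
print(delta((.6588,.0633,.12),91),delta((.6588,.0633,.086),91))
E
```

```text
(array([0.093 , 0.0254, 0.0558]), array([ 0.0002, -0.0102, -0.1103])) (array([0.0927, 0.0254, 0.0898]), array([ 0.0002, -0.0102, -0.1103]))
```

{"api": "send_rows", "payload": {"steps": [{"claw": 0,"dp": [0.035,0.01,0.02],"angular": [0,-0.003,-0.04]},{"claw": 0,"dp": [0.07,0.02,0.04],"angular": [0,-0.007,-0.08]},{"claw": 0,"dp": [0.093,0.0254,0.055],"angular": [0,-0.01,-0.11]},{"claw": 0,"dp": [0.093,0.0254,0.07],"angular": [0,-0.01,-0.11]},{"claw": 0,"dp": [0.0927,0.0254,0.085],"angular": [0,-0.01,-0.11]},{"claw": 0,"dp": [0.0927,0.0254,0.09],"angular": [0,-0.01,-0.11]},{"claw": 0,"dp": [0.0927,0.0254,0.09],"angular": [0,-0.01,-0.11]}]}}

```text
time_s: 2.4
eef_pos: [0.6573, 0.063, 0.0839]
tool_rot: [-2.2, -2.239, 0.005]
wrist_force: [0.4, -1.4, -0.7]
gripper_width: -0.0
```

```bash
python3 - <<'E'
from h import *
st()
snap('wrist','w2');snap('side','s2');st()
print(delta((.6588,.0633,.0685),91))
p=cv2.imread('pics/s2.png');c=p[170:310,170:340]
cv2.imwrite('pics/s2z.png',cv2.resize(c,None,fx=4,fy=4,interpolation=cv2.INTER_CUBIC))
E
```

```text
t 2.4 pos [0.6573 0.063  0.0839] yaw 91.0 tilt [-0.0036 -0.0005] F [ 0.3958 -1.366  -0.7002] w -1.6535742421235858e-05 q [ 0.1674  0.6428 -0.4752  1.6773  0.3539  0.9117 -0.4293]
t 2.5 pos [0.659  0.0629 0.0863] yaw 90.94 tilt [0.0008 0.0001] F [ 0.4517  0.7947 -0.0254] w 0.00014254238905588463 q [ 0.1684  0.6405 -0.476   1.675   0.3537  0.9119 -0.4292]
(array([ 0.0004, -0.0002,  0.0178]), array([ 0.0008, -0.0001, -0.001 ]))
```

View pics/w2.png

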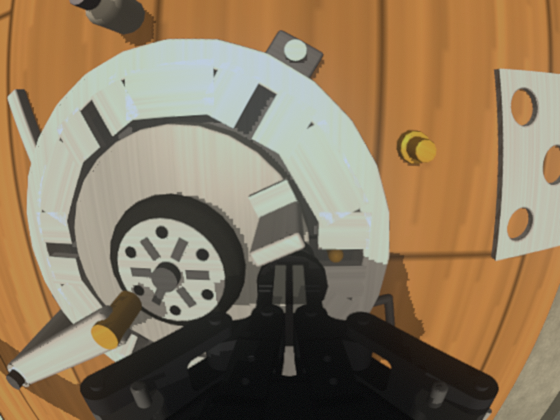

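View pics/s2z.png

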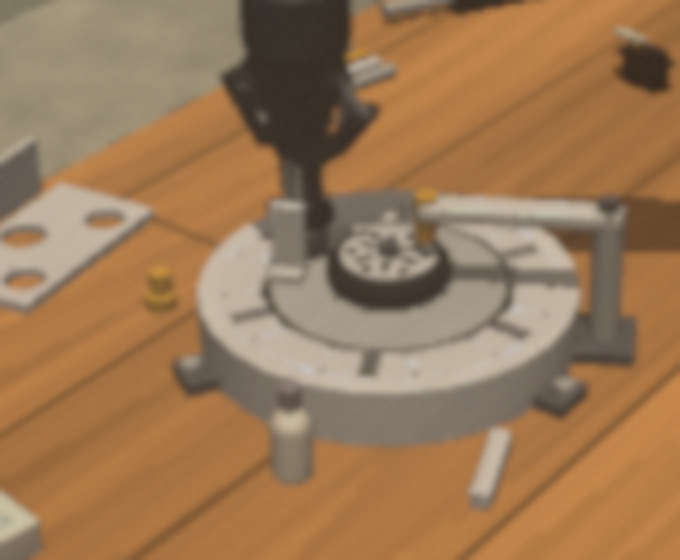

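{"api": "send_rows", "payload": {"steps": [{"claw": 0,"dp": [0,0,0.006],"angular": [0,0,0]},{"claw": 0,"dp": [0,0,0.011],"angular": [0,0,0]},{"claw": 0,"dp": [0,0,0.015],"angular": [0,0,0]},{"claw": 0,"dp": [0,0,0.018],"angular": [0,0,0]},{"claw": 0,"dp": [0,0,0.018],"angular": [0,0,0]}]}}

```text
time_s: 2.92
eef_pos: [0.6603, 0.0628, 0.0692]
tool_rot: [2.202, 2.237, 0.004]
wrist_force: [1.5, -1.0, 6.4]
gripper_width: 0.0003
```

```bash
python3 - <<'E'
from h import *
st()
E
```

```text
t 2.92 pos [0.6603 0.0628 0.0692] yaw 90.92 tilt [0.0037 0.0002] F [ 1.4887 -0.9558  6.3987] w 0.0002907173788664098 q [ 0.1623  0.6607 -0.467   1.684   0.367   0.8811 -0.4393]
```

{"api": "send_rows", "payload": {"steps": [{"claw": 0,"dp": [0,0,0.0015],"angular": [0,0,0]},{"claw": 0,"dp": [0,0,0.002],"angular": [0,0,0]},{"claw": 0,"dp": [0,0,0.002],"angular": [0,0,0]}]}}

```text
time_s: 3.17
eef_pos: [0.6605, 0.0628, 0.0689]
tool_rot: [2.201, 2.237, 0.004]
wrist_force: [-2.4, -1.3, 11.2]
gripper_width: 0.0
```

```bash
python3 - <<'E'
from h import *
st()
C=np.array([.587,.055])
s=manip.sense()
for k in (5,10,15,20,25,30,35,40):
    a=np.radians(1+k);b=np.array([np.cos(a),np.sin(a)]);t=np.array([-b[1],b[0]])
    P=C+.072*b+.007*t
    print(k,*delta((*P,.067),91+k))
E
```

```text
t 3.17 pos [0.6605 0.0628 0.0689] yaw 90.91 tilt [ 0.0042 -0.0003] F [-2.4456 -1.3211 11.1882] w 2.0207176894017082e-05 q [ 0.1616  0.6611 -0.4665  1.684   0.3679  0.8804 -0.4404]
5 [ 0.0067 -0.0025  0.0019] [ 0.0042  0.0005 -0.0888]
10 [ 0.0129 -0.004   0.0019] [ 0.0042  0.0007 -0.1761]
15 [ 0.0189 -0.0059  0.0019] [ 0.0041  0.0009 -0.2634]
20 [ 0.0247 -0.0084  0.0019] [ 0.0041  0.0011 -0.3506]
25 [ 0.0302 -0.0114  0.0019] [ 0.0041  0.0013 -0.4379]
30 [ 0.0355 -0.0148  0.0018] [ 0.004   0.0014 -0.5252]
35 [ 0.0405 -0.0187  0.0018] [ 0.004   0.0016 -0.6124]
40 [ 0.0451 -0.023   0.0018] [ 0.0039  0.0018 -0.6997]
```

{"api": "send_rows", "payload": {"steps": [{"claw": 0,"dp": [0.0028,-0.0008,0.0018],"angular": [0.002,0,-0.03]},{"claw": 0,"dp": [0.0067,-0.0022,0.0018],"angular": [0.004,0,-0.087]},{"claw": 0,"dp": [0.0105,-0.0032,0.0018],"angular": [0.004,0,-0.14]},{"claw": 0,"dp": [0.0141,-0.0043,0.0018],"angular": [0.004,0,-0.193]},{"claw": 0,"dp": [0.0177,-0.0054,0.0018],"angular": [0.004,0,-0.245]},{"claw": 0,"dp": [0.0212,-0.0068,0.0018],"angular": [0.004,0,-0.298]},{"claw": 0,"dp": [0.0247,-0.0084,0.0018],"angular": [0.004,0,-0.35]},{"claw": 0,"dp": [0.0281,-0.0102,0.0018],"angular": [0.004,0,-0.403]},{"claw": 0,"dp": [0.0302,-0.0114,0.0018],"angular": [0.004,0,-0.438]},{"claw": 0,"dp": [0.0302,-0.0114,0.0018],"angular": [0.004,0,-0.438]}]}}

```text
time_s: 4.0
eef_pos: [0.6499, 0.0938, 0.069]
tool_rot: [1.661, 2.663, 0.003]
wrist_force: [-0.6, 0.8, 9.0]
gripper_width: -0.0002
```

```bash
python3 - <<'E'
from h import *
st()
snap('wrist','w3');snap('top','t3');st()
p=cv2.imread('pics/t3.png');c=p[138:270,200:335]
cv2.imwrite('pics/t3z.png',cv2.resize(c,None,fx=4.5,fy=4.5,interpolation=cv2.INTER_CUBIC))
E
```

```text
t 4.0 pos [0.6499 0.0938 0.069 ] yaw 116.11 tilt [ 0.0039 -0.0001] F [-0.5663  0.7858  9.0293] w -0.0001785032985050157 q [ 0.1864  0.6776 -0.5755  1.6968  0.4525  0.8994 -0.1183]
t 4.1 pos [0.65   0.0936 0.069 ] yaw 116.02 tilt [ 0.0039 -0.0001] F [-1.1497 -0.3747  9.1401] w 1.6480871413838162e-06 q [ 0.1863  0.6774 -0.575   1.6967  0.4521  0.8993 -0.1191]
```

View pics/w3.png

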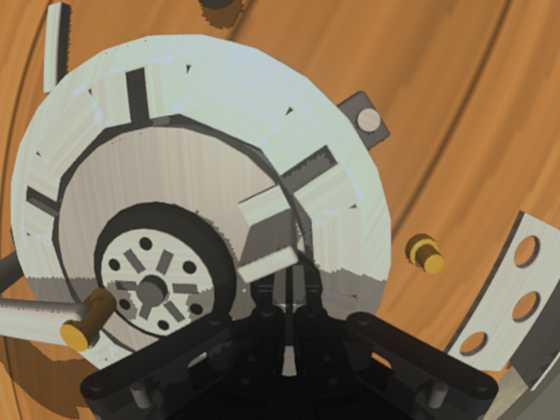

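View pics/t3z.png

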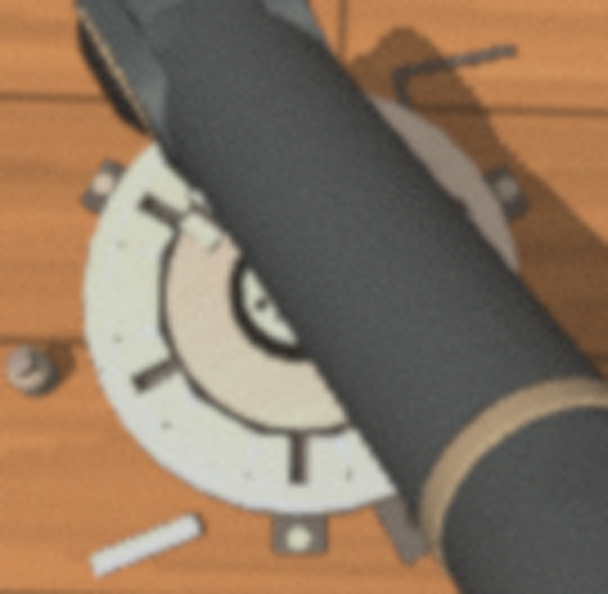

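```bash
python3 - <<'E'
from h import *
st();s=manip.sense()
C=np.array([.588,.0553])
for u,v in((241,276),(296,254),(268.5,264.5)):
    P=wray(s,u,v,.1);d=P[:2]-C;print(P,np.degrees(np.arctan2(d[1],d[0])),np.hypot(*d))
# same in w2 : pose at t2.5
s2=dict(eef_pos=np.array([.659,.0629,.0863]),tool_rot=s['tool_rot']*0+R.from_matrix(np.array([[np.cos(np.radians(91)),np.sin(np.radians(91)),0],[np.sin(np.radians(91)),-np.cos(np.radians(91)),0],[0,0,-1]])).as_rotvec())
for u,v in((250,258),(304,239),(277,248)):
    P=wray(s2,u,v,.1);d=P[:2]-C;print(P,np.degrees(np.arctan2(d[1],d[0])),np.hypot(*d))
c=cv2.imread('pics/w3.png')[220:300,220:320];cv2.imwrite('pics/w3z.png',cv2.resize(c,None,fx=5,fy=5))
c=cv2.imread('pics/w2.png')[170:290,220:340];cv2.imwrite('pics/w2z.png',cv2.resize(c,None,fx=5,fy=5))
E
```

```text
t 4.1 pos [0.65   0.0936 0.069 ] yaw 116.02 tilt [ 0.0039 -0.0001] F [-1.1497 -0.3747  9.1401] w 1.6480871413838162e-06 q [ 0.1863  0.6774 -0.575   1.6967  0.4521  0.8993 -0.1191]
[0.6245 0.1027 0.1   ] 52.38839864586071 0.05988776606556854
[0.6397 0.121  0.1   ] 51.7986542251285 0.08354644169004533
[0.6322 0.1123 0.1   ] 52.227009095675754 0.07209206545406462
[0.6416 0.0814 0.1   ] 25.955287408107683 0.05959775763772417
[0.6651 0.091  0.1   ] 24.823639568320793 0.08498571901130123
[0.6535 0.0865 0.1   ] 25.47750440886097 0.07260145095804306
```

View pics/w3z.png

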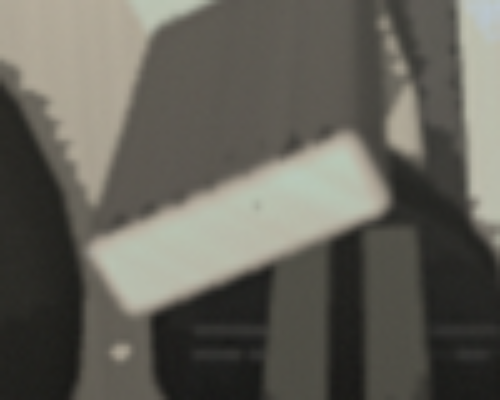

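View pics/w2z.png

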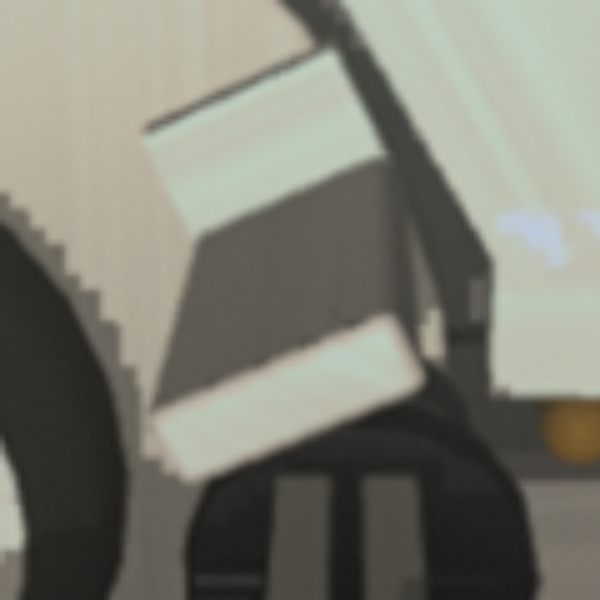

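```bash
python3 - <<'E'
from h import *
C=np.array([.587,.055])
for k in (4,8,12,16,20,24,28,32):
    a=np.radians(31.5+k);P=C+.0735*np.array([np.cos(a),np.sin(a)])
    print(k,*delta((*P,.067),116+k))
E
```

```text
4 [ 0.005  -0.0011  0.002 ] [ 0.0034  0.002  -0.0694]
8 [ 0.0101 -0.0021  0.002 ] [ 0.0033  0.0021 -0.1393]
12 [ 0.015  -0.0035  0.002 ] [ 0.0033  0.0022 -0.2091]
16 [ 0.0198 -0.0052  0.002 ] [ 0.0032  0.0023 -0.2789]
20 [ 0.0245 -0.0072  0.0019] [ 0.0031  0.0024 -0.3487]
24 [ 0.0291 -0.0096  0.0019] [ 0.003   0.0025 -0.4185]
28 [ 0.0335 -0.0123  0.0019] [ 0.0029  0.0026 -0.4883]
32 [ 0.0376 -0.0152  0.0019] [ 0.0029  0.0028 -0.5581]
```

{"api": "send_rows", "payload": {"steps": [{"claw": 0,"dp": [0.0025,-0.0005,0.002],"angular": [0.003,0.002,-0.035]},{"claw": 0,"dp": [0.0075,-0.0016,0.002],"angular": [0.003,0.002,-0.105]},{"claw": 0,"dp": [0.0125,-0.0028,0.002],"angular": [0.003,0.002,-0.174]},{"claw": 0,"dp": [0.0174,-0.0043,0.002],"angular": [0.003,0.002,-0.244]},{"claw": 0,"dp": [0.0222,-0.0062,0.002],"angular": [0.003,0.002,-0.314]},{"claw": 0,"dp": [0.0268,-0.0084,0.002],"angular": [0.003,0.002,-0.384]},{"claw": 0,"dp": [0.0313,-0.0109,0.002],"angular": [0.003,0.002,-0.453]},{"claw": 0,"dp": [0.0345,-0.013,0.002],"angular": [0.003,0.002,-0.506]},{"claw": 0,"dp": [0.0366,-0.0145,0.002],"angular": [0.003,0.003,-0.541]},{"claw": 0,"dp": [0.0366,-0.0145,0.002],"angular": [0.003,0.003,-0.541]}]}}

```text
time_s: 4.93
eef_pos: [0.6221, 0.1204, 0.0689]
tool_rot: [0.889, 3.01, 0.001]
wrist_force: [-0.7, -1.4, 10.3]
gripper_width: 0.0003
```

```bash
python3 - <<'E'
from h import *
snap('side','s4');st()
snap('wrist','w4');st()
c=cv2.imread('pics/w4.png')[200:310,220:340];cv2.imwrite('pics/w4z.png',cv2.resize(c,None,fx=5,fy=5))
E
```

```text
t 4.98 pos [0.6221 0.1203 0.0689] yaw 147.03 tilt [0.0028 0.    ] F [-0.1783 -1.0033 11.007 ] w -8.82133178681795e-05 q [ 0.2344  0.6871 -0.7104  1.7489  0.5517  0.9123  0.2839]
t 5.03 pos [0.6222 0.1203 0.069 ] yaw 147.01 tilt [0.0029 0.0001] F [-0.3251 -2.0264 10.5981] w 0.00012331255877094115 q [ 0.2343  0.6871 -0.7103  1.7488  0.5515  0.9123  0.2838]
```

View pics/w4z.png

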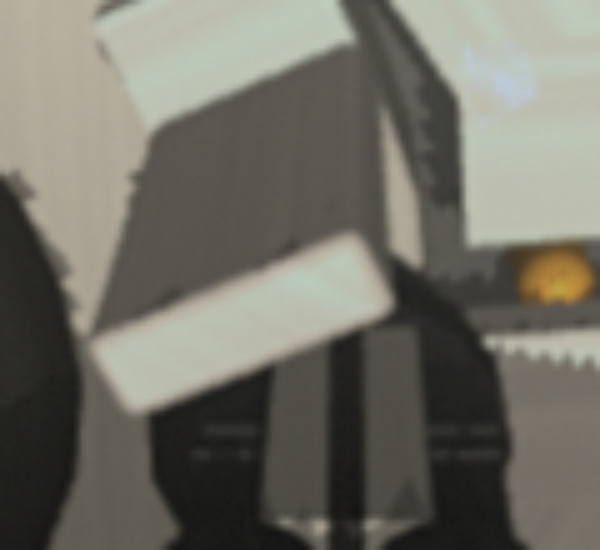

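View pics/w4.png

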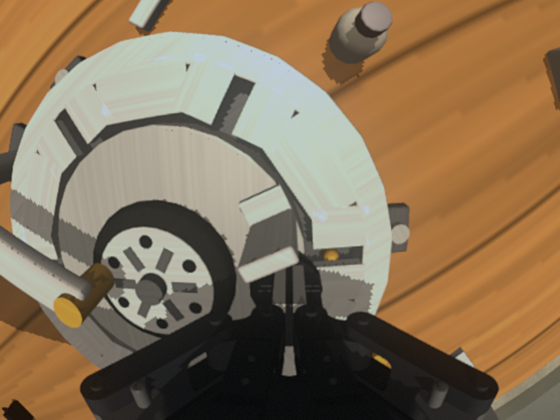

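```bash
python3 - <<'E'
from h import *
st();s=manip.sense()
C=np.array([.588,.0553])
def q(n,u,v,z):
    P=wray(s,u,v,z);d=P[:2]-C;print(n,P,np.degrees(np.arctan2(d[1],d[0])).round(2),np.hypot(*d).round(4))
q('lug',220+243/5,200+323/5,.1)
q('pin',220+557/5,200+275/5,.033)
for u in(530,580):
  q('notch edge far',220+u/5,200+247/5,.044);q('notch edge near',220+u/5,200+338/5,.044)
E
```

```text
t 5.03 pos [0.6222 0.1203 0.069 ] yaw 147.01 tilt [0.0029 0.0001] F [-0.3251 -2.0264 10.5981] w 0.00012331255877094115 q [ 0.2343  0.6871 -0.7103  1.7488  0.5515  0.9123  0.2838]
lug [0.5973 0.1271 0.1   ] 82.62 0.0724
pin [0.6394 0.1402 0.033 ] 58.83 0.0993
notch edge far [0.6293 0.1409 0.044 ] 64.27 0.0951
notch edge near [0.6394 0.135  0.044 ] 57.19 0.0949
notch edge far [0.6325 0.1457 0.044 ] 63.82 0.1008
notch edge near [0.6427 0.1399 0.044 ] 57.12 0.1008
```

{"api": "send_rows", "payload": {"steps": [{"claw": 0,"dp": [0.0015,-0.0003,0.002],"angular": [0.003,0,-0.02]},{"claw": 0,"dp": [0.003,-0.0006,0.002],"angular": [0.003,0,-0.04]},{"claw": 0,"dp": [0.003,-0.0006,0.002],"angular": [0.003,0,-0.04]},{"claw": 0,"dp": [0.003,-0.0006,0.002],"angular": [0.003,0,-0.04]}]}}

```text
time_s: 5.37
eef_pos: [0.6205, 0.1213, 0.0689]
tool_rot: [0.831, 3.025, -0.003]
wrist_force: [-1.1, -1.8, 11.8]
gripper_width: 0.0001
```

```bash
python3 - <<'E'
from h import *
st()
snap('wrist','w5');st()
c=cv2.imread('pics/w5.png')[200:310,230:350];cv2.imwrite('pics/w5z.png',cv2.resize(c,None,fx=6,fy=6)[:600])
E
```

```text
t 5.37 pos [0.6205 0.1213 0.0689] yaw 149.28 tilt [ 0.004  -0.0032] F [-1.0933 -1.7804 11.8196] w 0.00010078748587090352 q [ 0.2362  0.6876 -0.718   1.7525  0.5612  0.9142  0.3119]
t 5.42 pos [0.6205 0.1213 0.0689] yaw 149.27 tilt [ 0.004  -0.0032] F [ 0.0246 -1.0999 11.9858] w 4.399223849141478e-05 q [ 0.2363  0.6875 -0.7179  1.7525  0.5611  0.9142  0.3119]
```

View pics/w5z.png

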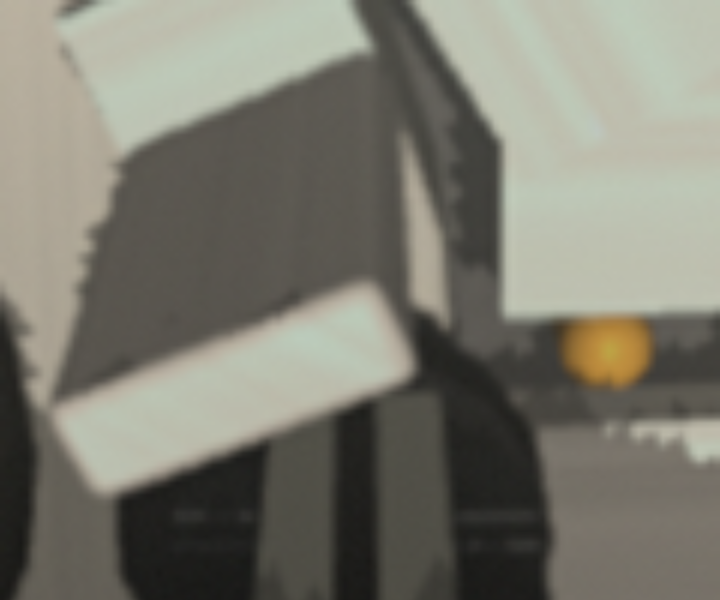

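```bash
python3 - <<'E'
from h import *
s=manip.sense()
C=np.array([.588,.0553])
def q(n,u,v,z):
    P=wray(s,230+u/6,200+v/6,z);d=P[:2]-C;print(n,P,np.degrees(np.arctan2(d[1],d[0])).round(2),np.hypot(*d).round(4))
q('lug',235,388,.1)
q('pin',608,344,.033);q('pin',608,344,.030)
for u in(540,640):
  q('notch far',u,317,.044);q('notch near',u,425,.044)
E
```

```text
lug [0.5954 0.1273 0.1   ] 84.11 0.0724
pin [0.6383 0.1409 0.033 ] 59.58 0.0993
pin [0.6398 0.1405 0.03  ] 58.73 0.0997
notch far [0.6269 0.1381 0.044 ] 64.84 0.0914
notch near [0.6372 0.1325 0.044 ] 57.51 0.0915
notch far [0.6319 0.1463 0.044 ] 64.26 0.101
notch near [0.6423 0.1409 0.044 ] 57.59 0.1014
```

{"api": "send_rows", "payload": {"steps": [{"claw": 0,"dp": [0.0015,-0.0003,0.002],"angular": [0.003,0.003,-0.012]},{"claw": 0,"dp": [0.0025,-0.0005,0.002],"angular": [0.003,0.003,-0.025]},{"claw": 0,"dp": [0.0025,-0.0005,0.002],"angular": [0.003,0.003,-0.025]},{"claw": 0,"dp": [0.0025,-0.0005,0.002],"angular": [0.003,0.003,-0.025]}]}}

```text
time_s: 5.75
eef_pos: [0.6193, 0.1219, 0.0689]
tool_rot: [0.794, 3.036, -0.007]
wrist_force: [-0.7, -1.7, 12.1]
gripper_width: -0.0001
```

```bash
python3 - <<'E'
from h import *
snap('wrist','w6');st()
c=cv2.imread('pics/w6.png')[200:310,230:350];cv2.imwrite('pics/w6z.png',cv2.resize(c,None,fx=6,fy=6)[:600])
E
```

```text
t 5.8 pos [0.6193 0.1219 0.0689] yaw 150.67 tilt [ 0.0026 -0.0051] F [-1.3908 -1.5806 10.8596] w -0.00010266812680995766 q [ 0.2377  0.6887 -0.7232  1.7537  0.5658  0.9176  0.3303]
```

View pics/w6z.png

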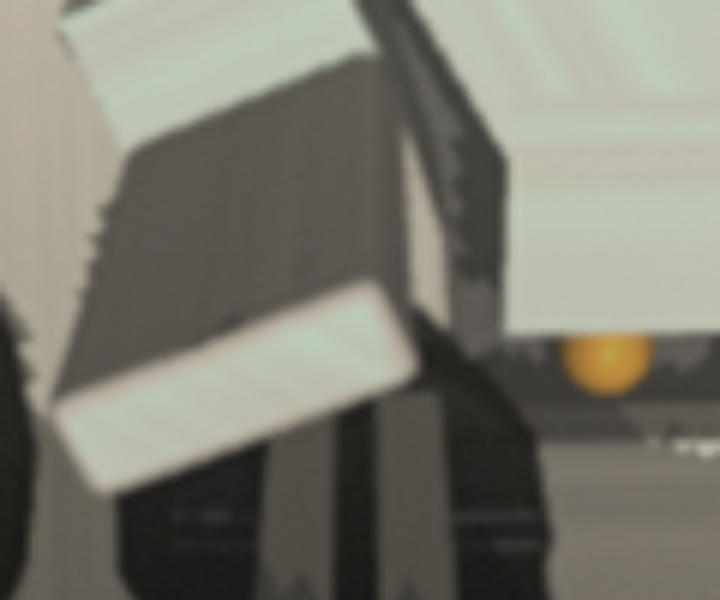

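```bash
python3 - <<'E'
from h import *
s=manip.sense()
C=np.array([.588,.0553])
def q(n,u,v,z):
    P=wray(s,230+u/6,200+v/6,z);d=P[:2]-C;print(n,P,np.degrees(np.arctan2(d[1],d[0])).round(2),np.hypot(*d).round(4))
q('lug',235,387,.1)
q('pin',608,350,.033);q('pin',608,350,.030)
for u in(540,640):
  q('notch far',u,332,.044);q('notch near',u,440,.044)
E
```

```text
lug [0.594  0.1275 0.1   ] 85.21 0.0724
pin [0.6371 0.1416 0.033 ] 60.39 0.0993
pin [0.6386 0.1413 0.03  ] 59.53 0.0998
notch far [0.6266 0.1381 0.044 ] 65.02 0.0914
notch near [0.6371 0.1327 0.044 ] 57.64 0.0917
notch far [0.6314 0.1465 0.044 ] 64.56 0.101
notch near [0.642  0.1413 0.044 ] 57.86 0.1016
```

{"api": "send_rows", "payload": {"steps": [{"claw": 0,"dp": [0.0012,-0.0002,0.002],"angular": [0,0,-0.01]},{"claw": 0,"dp": [0.0012,-0.0002,0.001],"angular": [0,0,-0.01]},{"claw": 0,"dp": [0.0008,-0.0002,-0.001],"angular": [0,0,-0.01]},{"claw": 0,"dp": [0.0008,-0.0002,-0.003],"angular": [0,0,-0.01]},{"claw": 0,"dp": [0.0008,-0.0002,-0.005],"angular": [0,0,-0.01]},{"claw": 0,"dp": [0.0008,-0.0002,-0.007],"angular": [0,0,-0.01]}]}}

```text
time_s: 6.3
eef_pos: [0.6183, 0.1222, 0.076]
tool_rot: [0.779, 3.04, -0.007]
wrist_force: [-0.4, 0.3, 2.8]
gripper_width: 0.0002
```

```bash
python3 - <<'E'
from h import *
snap('wrist','w7');st()
c=cv2.imread('pics/w7.png')[200:310,230:350];cv2.imwrite('pics/w7z.png',cv2.resize(c,None,fx=6,fy=6)[:600])
E
```

```text
t 6.35 pos [0.6182 0.1223 0.0763] yaw 151.25 tilt [ 0.0021 -0.0051] F [-1.3458 -1.4508  4.3447] w 0.00014736750132764162 q [ 0.2428  0.6796 -0.7316  1.7514  0.5589  0.9294  0.3442]
```

View pics/w7z.png

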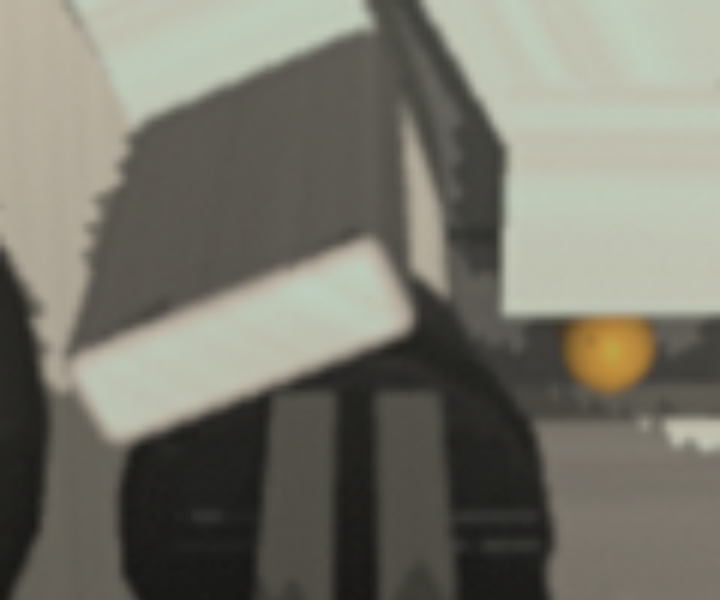

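{"api": "send_rows", "payload": {"steps": [{"claw": 0,"dp": [0,0,-0.003],"angular": [0,0,0]},{"claw": 0,"dp": [0,0,-0.006],"angular": [0,0,0]},{"claw": 0,"dp": [0,0,-0.012],"angular": [0,0,0]},{"claw": 0,"dp": [0,0,-0.025],"angular": [0,0,0]},{"claw": 0,"dp": [0,0,-0.05],"angular": [0,0,0]},{"claw": 0,"dp": [-0.02,0.0,-0.085],"angular": [0,0,0]},{"claw": 0,"dp": [-0.04,0.0,-0.11],"angular": [0,0,0]},{"claw": 0,"dp": [-0.04,0.0,-0.12],"angular": [0,0,0]},{"claw": 0,"dp": [-0.04,0.0,-0.12],"angular": [0,0,0]}]}}

```text
time_s: 7.1
eef_pos: [0.6551, 0.1036, 0.2002]
tool_rot: [0.781, 3.034, -0.003]
wrist_force: [-0.5, 0.3, -0.4]
gripper_width: -0.0001
```

```bash
python3 - <<'E'
from h import *
st()
snap('wrist','w8');s=manip.sense();st();snap('side','s8')
p=cv2.imread('pics/s8.png');c=p[170:310,170:340]
cv2.imwrite('pics/s8z.png',cv2.resize(c,None,fx=4,fy=4,interpolation=cv2.INTER_CUBIC))
E
```

```text
t 7.1 pos [0.6551 0.1036 0.2002] yaw 151.12 tilt [ 0.0078 -0.0037] F [-0.4794  0.2562 -0.3885] w -0.00011122559928680022 q [ 0.3045  0.5966 -0.7943  1.5708  0.4593  1.1616  0.4796]
t 7.15 pos [0.6532 0.104  0.1978] yaw 151.22 tilt [ 0.0038 -0.0044] F [-0.3652  0.6663 -0.2941] w -8.595110960467087e-05 q [ 0.3037  0.598  -0.794   1.5748  0.4593  1.1608  0.4792]
```

View pics/w8.png

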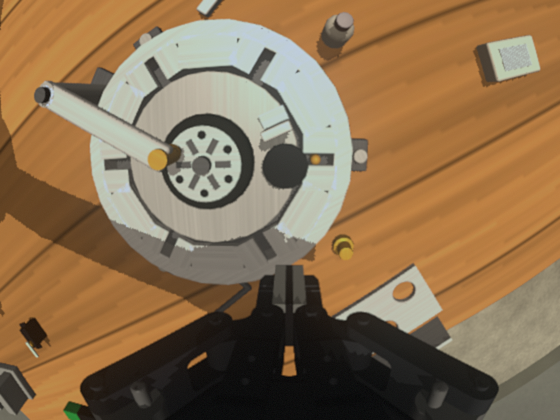

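View pics/s8z.png

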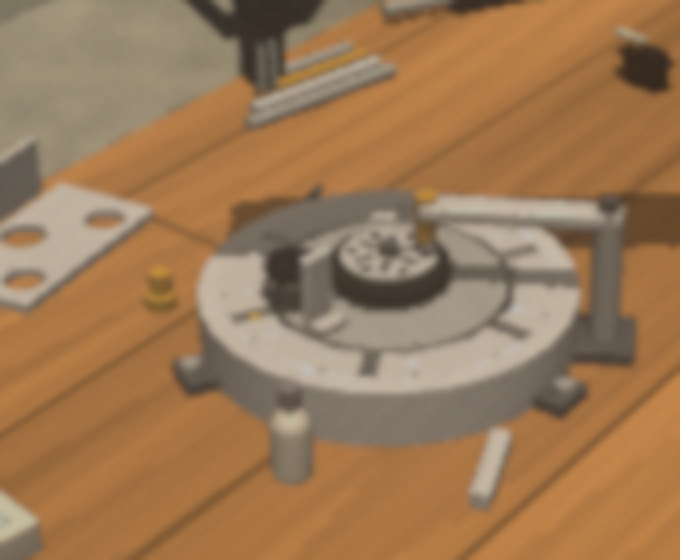

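```bash
python3 - <<'E'
from h import *
s=manip.sense();C=np.array([.588,.0553])
d=np.load('pics/w8.npz')['d'];c=manip.get_calibration('wrist');T=np.array(c['tool_from_camera']);R0=R.from_rotvec(s['tool_rot']).as_matrix()
def pt(u,v):
    x,y=(u-c['cx'])/c['fx'],(v-c['cy'])/c['fy'];r=np.hypot(x,y);k=np.array([x/r*np.sin(r),y/r*np.sin(r),np.cos(r)])
    k=k*d[v,u]/k[2];return R0@(T[:3,:3]@k+T[:3,3])+s['eef_pos']
for n,u,v in(('btn',285,167),('pin',316,159),('ring',316,130),('ring',330,185),('nut',202,164),('disc',250,215)):
    b=np.median([pt(u+i,v+j) for i in(-2,0,2) for j in(-2,0,2)],axis=0);e=b[:2]-C;print(n,b,np.degrees(np.arctan2(e[1],e[0])).round(1),np.hypot(*e).round(4))
# side depth of button before/after
for f,(u,v) in(('s0',(190+298/5,190+160/5)),('s8',(170+285/4,170+258/4))):
    D=np.load('pics/%s.npz'%f)['d'];q=manip.get_calibration('side');W=np.array(q['world_from_camera'])
    u,v=int(u),int(v);z=[]
    for i in(-2,-1,0,1,2):
        for j in(-2,-1,0,1):
            k=np.array([(u+i-q['cx'])/q['fx'],(v+j-q['cy'])/q['fy'],1])*D[v+j,u+i];z.append((W[:3,:3]@k+W[:3,3]))
    print(f,np.median(z,axis=0),np.sort(np.array(z)[:,2])[::3])
E
```

```text
btn [0.6192 0.1178 0.0766] 63.4 0.0698
pin [0.6315 0.143  0.0409] 63.6 0.0979
ring [0.6079 0.1556 0.0403] 78.8 0.1023
ring [0.66   0.1432 0.04  ] 50.7 0.1136
nut [0.5829 0.0577 0.0731] 154.7 0.0056
disc [0.6489 0.0622 0.0414] 6.4 0.0613
s0 [0.6517 0.0566 0.0804] [0.0769 0.0781 0.0793 0.0803 0.0807 0.0815 0.0819]
s8 [0.6282 0.1177 0.0794] [0.0762 0.0781 0.079  0.0793 0.0802 0.081  0.0811]
```

```bash
python3 - <<'E'
from h import *
print(manip.sign_off());st()
E
```

```text
the job is handed in; nothing more can be done
None
the job is handed in; nothing more can be done
```

I turned the table one notch counter-clockwise; it is locked in the next notch, and I handed the job in at about 7.2 s of the 35 s.

- **Press and turn:** With the fingers shut, I pressed the button onto its stop at about 11 N. I held it down while dragging the table round in stages, using wrist camera pictures to line the pin up under the next notch.
- **Release:** As I eased up, the button followed the fingertips, pushing back with 3–4 N, so the pin had slipped into the notch.
- **Last checks:** In the final wrist view the pin is flush with the ring (0.0409 m against 0.0403 m). The button stands 36 mm above the ring, its fully-up height. The side camera gives the button top at 0.079 m, against 0.080 m at the start.
- **Table angle:** Measured from the hub nut, the pin is at about 60° and the button at about 59° in world axes. The base's x axis is itself turned about 1°.
- **Robot and loose parts:** The gripper is clear at a height of 0.20 m with almost no wrist force. The spacer, bottle and aluminium bar look unmoved in the side view. I did not measure any of the loose parts again, and the arm came nowhere near most of them.
- **Disagreements:** The final wrist depth readings were all about 3.5 mm low, probably because the arm was still settling, so I compared heights with each other. Against my earlier estimate of the turning axis, the same readings put the button and pin at 63–64°. The nut was off by a similar amount, so I used angles measured from the nut. The lug and pin estimates before release differed by up to about 1.5°.

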